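# Knock a cap out of its nest and trap it on the chute

### The job

The first end cap of the batch has to be looked at before it joins the finished ones: with one fingertip press down the spring key at the front of the sloping knock-out jig so that the cap pops out of its nest, and with the other finger stop the cap on the chute before it slides down into the box. Only touch the cap, do not pinch it or lift it off the chute, and leave the other things where they lie. Finish while holding it: the program ends with the cap lying still on the chute, outside its nest, leaning on the finger that stops it.

Things in the scene. Friction and masses are not known exactly. Their poses are not given: they have to be found in the camera images.
- jig: Knock-out jig fixed on the bench: grey base plate 128 x 190 x 8 mm carrying a sloping steel chute, with a low brown box (120 x 110 mm, walls 28 mm high) of finished caps at its foot. Origin on the bench top below the chute's centre line at the stop spot; z up, -y downhill along the chute to the box, -x sideways to the key. At yaw 0 the key faces the robot and the chute runs down to the right.
- chute: Steel chute tilted 25 degrees. Origin on the deck's centre line, 70 mm above the bench; y uphill along the deck, z square off it, x away from the key. Deck 50 mm wide between rails 4 mm thick and 10 mm high, from y = +109 (top) to -62 mm (open end over the box). Nest: round pocket 47 mm wide, 5 mm deep at y = +77 mm, floored by the ejector disc. A cap slides down it freely (friction about 0.15).
- cap: White tube end cap, about 50 g: round flange 45 mm in diameter, 8 mm thick, with a spigot 28 mm in diameter rising to 26 mm. Origin at the centre of the flange's underside, z along the spigot. At the start it sits flange down in the nest, tilted 25 degrees with the chute. The three like caps in the box are fixed there.
- nest (a point): Centre of the nest's mouth, at deck level (chute y = +77 mm, 103 mm above the bench).
- stop_spot (a point): Point on the deck's centre line beside the key, 77 mm downhill of the nest's centre: where a finger can stand to stop the cap. The deck here is 70 mm above the bench.
- key_pad (a point): Centre of the top of the key's black ribbed pad, 30 mm (jig x) by 36 mm (jig y), almost level, 62 mm to the key side (jig -x) of the chute's centre line, beside the stop spot; about 89 mm above the bench at rest, 82 mm when fully pressed. It moves with the key.
- chute_end (a point): Middle of the deck's open lower edge (chute y = -62 mm); a cap that passes it falls into the box.
- knockout_key (a joint): Angle of the spring key on its shaft: 0 up, 0.32 rad fully down (about 7.6 mm at the pad). It takes about 2 N to start and 6 N to hold down, and springs back when let go. Pressing it raises the ejector disc under the cap; from about 0.22 rad the cap stands clear of the pocket's rim and slides downhill at once.
- putty_tin: Flat round brass-coloured tin, 62 mm across, 23 mm high, behind the box; leave alone. Origin under its centre.
- sprocket: White chain wheel, 39 mm across, 18 mm high, in front of the box; leave alone. Origin under its centre.
- chain_drive: Round cream chain drive housing, 58 x 48 x 15 mm, beyond the jig's upper end; leave alone. Origin under its centre.
- pen_blue: Blue pen, 144 mm long, 10 mm high, in front of the jig; leave alone. Origin under its middle, long axis y.
- stretch_roll: Standing roll of stretch film, about 110 mm across, 119 mm high, at the back right; fixed. Origin under its centre.
- tape_clear: Roll of clear tape, 102 mm across, 50 mm high, at the back; fixed. Origin under its centre.

How it is judged:
On the way, in this order (a step that is already met when the one before it is completed fails the run):
1. the spring key is pressed down (value of joint knockout_key above 0.17 rad).
2. the cap is out of its nest and stopped on the chute against the finger (y of cap in the frame of chute between -0.05 and 0.055 m and z of cap in the frame of chute below 0.008 m and angle between the z axis of cap and the z axis of chute, either way round below 0.2 rad and linear speed of cap below 0.02 m/s and contact force between cap and the fingers above 0.02 N), for 0.3 s.
At the end, for the whole second after the job is handed in: The cap lies flat on the chute (within 0.2 rad and 8 mm of the deck), clear of its nest (centre at least 22 mm downhill of the nest's centre) and at least 12 mm short of the chute's lower end, at rest (under 20 mm/s), leaning on a finger (over 0.02 N) (all of step 2); the arm keeps its last pose, push and grip.
It fails at once if the cap runs off the chute into the box (y of cap in the frame of chute below -0.06 m).
It fails at once if the cap is lifted off the chute (z of cap in the frame of chute above 0.025 m).
It fails at once if one of the other things is pushed about (distance of any of putty_tin, sprocket, chain_drive, pen_blue from where it was at the start of the episode above 0.025 m).
It also fails if it takes over 32 s, if anything falls off the work surface, if the arm or the gripper's body presses on something with over 40 N, if the wrist force passes 120 N, or if a joint passes its speed limit or range.

### The arm

A 6-joint arm with a two-finger parallel gripper is mounted at the origin on a cart in front of the work surface, level with it; the furniture and walls round the work are solid. World frame = base frame: x ahead of the robot, y to its left, z up, the work surface at z = 0. Lengths are in m, angles in rad, forces in N, time in s.
With the tool pointing down it reaches from about 0.225 to 0.875 m from the base axis. Payload 3.4 kg.
Tool frame: the origin (TCP) lies at the very end of the fingers, on their centre line; the grasp point (between the pads) lies 19 mm behind it; z points along the fingers, y is the direction in which the jaws open and shut (so a half turn about z gives the same grasp; the last joint's range is limited). The gripper opens to 85 mm and grips with 20 to 120 N. Pads are 22 mm wide; open, the fingers measure 114 mm over their backs; the gripper's body (76 mm by 85 mm) begins 54 mm behind the grasp point. The pads swing forward as they close: fully open they stand 13 mm farther back than shut.
Start: joints at [1.186, 0.276, 1.505, -0, 1.361, -0.121], TCP at [0.15, 0.555, 0.231] pointing down, gripper open.
Joint ranges: [-2.89, 2.89], [-0.75, 2.08], [0.22, 2.7], [-1.18, 4.32], [0.11, 2.71], [-2.7, 2.7]. Speed limits (rad/s): [2.57, 2.57, 3.14, 3.14, 3.14, 3.14].

### API

Orientations are given as a unit quaternion [w, x, y, z].
In Python, from rig import telemetry, cams, sign_off, spotter gives the robot as it stands.
- The arm moves only by the tool servo_tool, never from a script. Its argument "steps" is a list of rows, each a list of 6 numbers: the shift along the tool's x, y, z in mm, then the turn, a rotation vector about the tool's x, y, z in degrees. In form: [[x, y, z, ax, ay, az], ...]. A call has 1 to 8 rows; each row is the pose to reach, as a shift and turn from the pose commanded when the call began, along the tool's axes at that moment; what a row does not reach only later rows make up. A row lasts 1/10 s, in which the tool goes at most 50 mm and 8.59 degrees, less where a joint would pass 70% of its speed; a pose out of reach is approached as far as the arm can. A call with a gripper value outside its range is refused whole. "hand" is the closure in counts, from 0 (fully open) to 255 (shut), set as the call begins (left out, the last holds). The fingers move at their own pace and stop on an object; "grip_force" is the grip in N (left out, the last holds). Time passes only in rows, so rows that repeat a pose let the fingers close. It gives the time, the measured TCP pose, the force and the opening at its end, in the units of the state.
- telemetry.get_state(): the state, without advancing time (a new reading comes with each control period).
- cams.get_image(name): name is "scene" or "top" or "wrist"; returns (picture, depth): 384x512x3 uint8, red, green, blue; 384x512 float32, m along the optical axis (not along the pixel's ray), 0 where there is no reading.
- cams.camera_model(name): a dict with "camera_matrix" (3x3 intrinsics, pixels), "origin" and "rotation" of the camera in the world; the wrist camera has in their place "tool_from_camera" (4x4, takes a point from camera to tool coordinates, whose origin is the TCP and whose axes are the flange's). Camera axes: x right, y up, looking along -z (the intrinsics and any distortion apply to the point x, -y, -z); pixel columns grow to the right and rows downward; lengths in m; the calibration is good to about 2 mm. A picture is of the moment at which its call begins: read the wrist's pose just before it. camera_model takes no time and is no camera call.
- sign_off(): hands the job in, once; it reports no verdict.
Trained networks look in the newest picture that a camera, given by its name, has taken for a name from the list of things; names that differ only in an ending like _2 or _b are one class to them, and where a whole thing is asked for, a point or a joint stands for the part that bears it (a point fixed in the world has none). Each returns a list of dicts, best first, with "conf" (0 to 1); they miss things now and then, are a little off and sometimes report something else, mostly with a low value. They report only what shows in the picture. A call takes as long as a camera call.
- spotter.outline_of(query, camera): "region" (384x512 bool, what is visible of it) and "rect" ([left, top, width, height] in pixels, round what is visible of it).
The state is a dict: "clock": time; "qpos": joint angles; "qd": joint speeds; "effort": joint torques, N m; "position": TCP position; "ee_rot": TCP orientation; "contact_force": force on the tool from outside, world axes, zero at the start; "moment": the same for the moment, N m; "width": finger opening in m.
Only numpy, scipy, OpenCV 4.12 (cv2) and the standard library are available. Lean on these libraries where they do the work, as an engineer would, in place of code of your own. Each camera call takes 0.05 s, during which the arm holds its last target.

## Working session

There is one attempt and no reset: what is moved stays moved. The work goes in short steps, Python scripts to look and compute and a tool call to move; the robot and the scene stay as the last step left them, time stands still between calls to the robot, and variables do not carry over. Pictures are saved under pics/ and viewed, and the job is handed in when it is done.

Besides the shell and the picture viewer there is one more tool, called after ">>>" by a JSON object that holds its "fn" and its "kwargs", one argument or row to a line. servo_tool: Moves the arm, as the interface text tells. Its arguments: {"type":"object","properties":{"steps":{"type":"array","items":{"type":"array","items":{"type":"number"}}},"hand":{"type":"number"},"grip_force":{"type":"number"}},"required":["steps"]}

```bash
ls; mkdir -p pics
python3 - <<'E'
from rig import telemetry, cams, spotter
import cv2, numpy as np
print(telemetry.get_state())
for n in ("scene","top"):
    im,d=cams.get_image(n); cv2.imwrite(f"pics/{n}0.png",im[:,:,::-1]); np.savez(f"{n}0.npz",im=im,d=d)
    print(n,cams.camera_model(n))
print(cams.camera_model("wrist"))
E
```

```text
pics
{'clock': 0.0, 'qpos': array([ 1.18601659e+00,  2.76610613e-01,  1.50615247e+00,  1.08873267e-05,
        1.36065555e+00, -1.21003068e-01]), 'qd': array([-0.0015143 ,  0.00043471, -0.00118269, -0.00097687, -0.00076388,
        0.00028417]), 'effort': array([-4.06329837e-04, -4.16780519e+01, -2.45801336e+01, -2.06949803e-04,
        1.12537615e-02,  9.42892399e-06]), 'position': array([0.14972516, 0.55462512, 0.23042307]), 'ee_rot': array([-2.33587589e-04,  1.31507386e-01,  9.91314770e-01, -8.82618254e-04]), 'contact_force': array([-0.607933  ,  0.72239955,  0.01257602]), 'moment': array([ 0.0178178 , -0.03653856,  0.04689578]), 'width': 0.08534565561248803}
scene {'camera_matrix': array([[400.71726824,   0.        , 253.1434417 ],
       [  0.        , 400.71726824, 191.23405391],
       [  0.        ,   0.        ,   1.        ]]), 'origin': array([ 0.07724081, -0.32185208,  0.7875681 ]), 'rotation': array([ 0.84599571,  0.3242802 , -0.1481075 , -0.39648176])}
top {'camera_matrix': array([[416.12224351,   0.        , 250.98934647],
       [  0.        , 416.12224351, 191.33883591],
       [  0.        ,   0.        ,   1.        ]]), 'origin': array([0.39204515, 0.04970448, 0.99232775]), 'rotation': array([ 0.72960353,  0.07372918, -0.06749469, -0.6765258 ])}
{'camera_matrix': array([[344.54115023,   0.        , 259.0871252 ],
       [  0.        , 344.54115023, 193.60181965],
       [  0.        ,   0.        ,   1.        ]]), 'tool_from_camera': array([[ 1.53935771e-03,  9.45985442e-01,  3.24205450e-01,
         8.47483667e-02],
       [ 9.99997383e-01, -9.07525591e-04, -2.10005009e-03,
        -1.14583387e-04],
       [-1.69239207e-03,  3.24207834e-01, -9.45984363e-01,
        -1.43463447e-01],
       [ 0.00000000e+00,  0.00000000e+00,  0.00000000e+00,
         1.00000000e+00]])}
```

View pics/scene0.png

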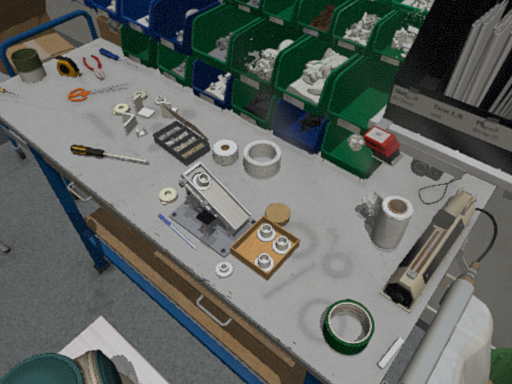

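View pics/top0.png

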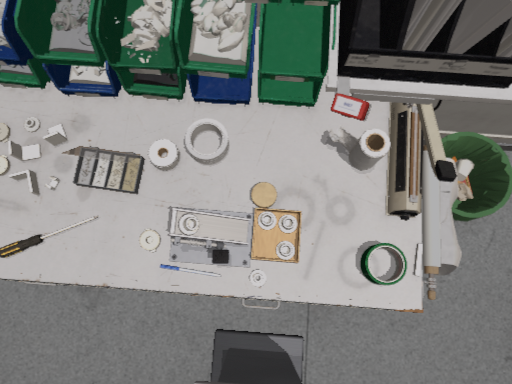

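The scene picture shows the jig at about (210,205), with the cap at (203,178) and the box at (265,245). In the top view the cap is at (189,224), the black key pad at (221,256) and the box at (276,235), so yaw is near 0. Next I'll measure it using depth.

```bash
cat > h.py <<'E'
import numpy as np, cv2
from scipy.spatial.transform import Rotation as R
from rig import telemetry, cams, spotter
def rot(q): return R.from_quat(np.r_[q[1:],q[0]]).as_matrix()
def cloud(n,d,pose=None):
    m=cams.camera_model(n);K=np.array(m['camera_matrix'])
    v,u=np.mgrid[0:384,0:512]
    P=np.stack([(u-K[0,2])/K[0,0]*d,-(v-K[1,2])/K[1,1]*d,-d],-1)
    if n=='wrist':
        T=np.array(m['tool_from_camera']);P=P@T[:3,:3].T+T[:3,3]
        p,q=pose;return P@rot(q).T+p
    return P@rot(m['rotation']).T+m['origin']
def project(n,X,pose=None):
    m=cams.camera_model(n);K=np.array(m['camera_matrix']);X=np.asarray(X,float)
    if n=='wrist':
        p,q=pose;X=(X-p)@rot(q);T=np.array(m['tool_from_camera']);c=(X-T[:3,3])@T[:3,:3]
    else: c=(X-m['origin'])@rot(m['rotation'])
    return np.stack([K[0,0]*c[...,0]/-c[...,2]+K[0,2],K[1,1]*-c[...,1]/-c[...,2]+K[1,2]],-1)
E
python3 - <<'E'
from h import *
for n in ("top","scene"):
    z=np.load(n+"0.npz");P=cloud(n,z['d'])
    for q in ("jig","chute","cap","key_pad","knockout_key","putty_tin","sprocket","chain_drive","pen_blue"):
        for o in spotter.outline_of(q,n)[:4]:
            pts=P[o['region']&(z['d']>0)]
            print(n,q,round(o['conf'],2),o['rect'],np.round(np.median(pts,0),4) if len(pts) else None, np.round(pts.max(0),3) if len(pts) else None,np.round(pts.min(0),3) if len(pts) else None)
            if q in('chute','jig') : np.save(f"{n}_{q}.npy",o['region']) 
    np.save(n+"_P.npy",P)
    im=z['im'][150:330,130:330] if n=='top' else z['im'][140:290,140:320]
    cv2.imwrite(f"pics/{n}0z.png",cv2.resize(im,None,fx=3.3,fy=3.3,interpolation=cv2.INTER_CUBIC)[:,:,::-1])
print(telemetry.get_state()['clock'])
E
```

```text
top jig 0.73 [169.1, 205.5, 131.6, 60.8] [0.4735 0.0903 0.0097] [0.55  0.256 0.131] [ 0.411 -0.059 -0.005]
top chute 0.94 [168.8, 208.5, 79.0, 55.4] [0.4806 0.1411 0.0841] [0.539 0.258 0.131] [ 0.413  0.069 -0.004]
top cap 0.85 [176.9, 212.9, 21.9, 22.9] [0.49   0.1923 0.1067] [0.514 0.216 0.127] [0.469 0.173 0.085]
top key_pad 0.87 [173.0, 241.6, 56.4, 23.9] [0.4405 0.1291 0.0889] [0.465 0.222 0.126] [0.413 0.104 0.005]
top knockout_key 0.93 [167.6, 236.5, 61.9, 25.3] [0.442  0.1293 0.0886] [0.465 0.25  0.126] [ 0.413  0.104 -0.001]
top putty_tin 0.67 [250.6, 184.7, 24.9, 24.3] [0.5821 0.0365 0.0221] [0.614 0.066 0.027] [ 0.553  0.008 -0.003]
top sprocket 0.59 [249.0, 268.3, 17.7, 18.8] [0.3883 0.0362 0.0078] [0.409 0.056 0.021] [ 0.369  0.016 -0.004]
top sprocket 0.17 [178.5, 215.4, 20.2, 20.6] [0.49   0.1923 0.1076] [0.511 0.213 0.127] [0.47  0.173 0.091]
top chain_drive 0.56 [136.2, 231.9, 23.5, 18.7] [0.4567 0.2951 0.0137] [0.483 0.32  0.019] [ 0.431  0.273 -0.002]
top pen_blue 0.66 [159.2, 264.7, 59.8, 10.8] [0.3934 0.1911 0.0064] [0.403 0.267 0.012] [ 0.384  0.125 -0.004]
scen
[... 305 characters left out ...]
 0.098 0.006]
scene knockout_key 0.91 [183.8, 184.0, 33.5, 38.4] [0.4479 0.1245 0.0881] [0.489 0.209 0.117] [0.414 0.098 0.006]
scene putty_tin 0.57 [264.8, 203.2, 23.5, 24.9] [0.5828 0.0273 0.0209] [0.628 0.059 0.025] [ 0.555  0.001 -0.001]
scene sprocket 0.74 [178.2, 160.9, 71.3, 71.6] [0.4835 0.1323 0.0814] [0.596 0.329 0.129] [ 0.414  0.06  -0.006]
scene sprocket 0.47 [214.9, 258.9, 15.8, 16.4] [0.3875 0.0288 0.0068] [0.415 0.054 0.019] [ 0.37   0.012 -0.005]
scene chain_drive 0.83 [158.6, 187.5, 19.3, 17.8] [0.4545 0.2883 0.0122] [0.49  0.322 0.017] [ 0.431  0.266 -0.003]
scene pen_blue 0.55 [160.1, 212.1, 38.2, 36.8] [0.3934 0.1822 0.0052] [0.403 0.255 0.01 ] [ 0.386  0.122 -0.005]
1.0
```

View pics/top0z.png

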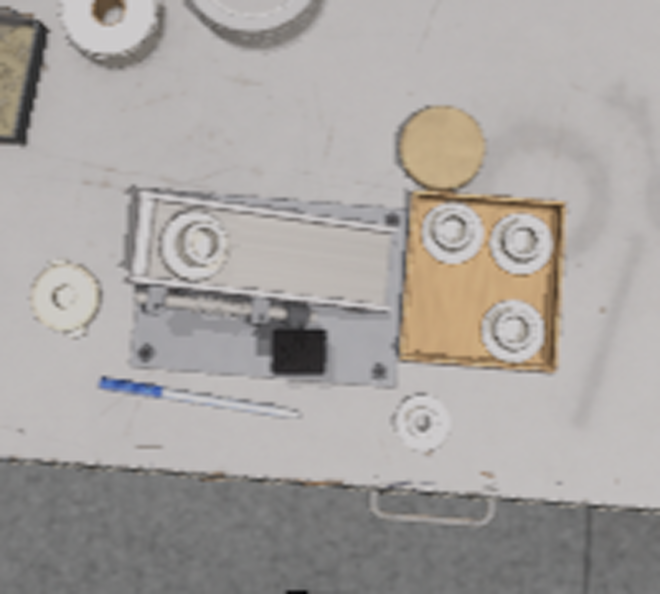

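View pics/scene0z.png

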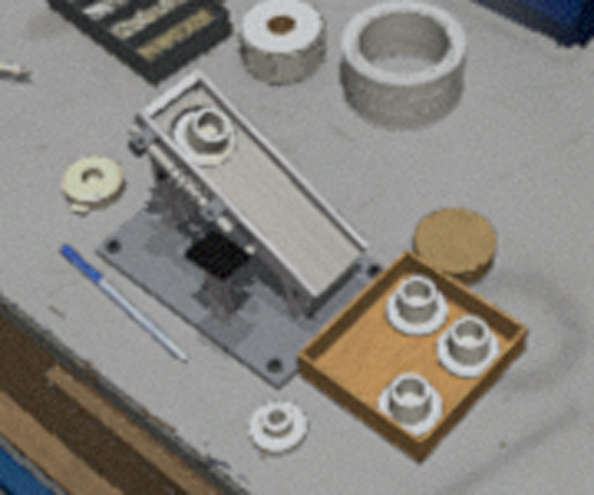

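Run:
```python
from h import *
P=np.load('top_P.npy');z=np.load('top0.npz')
def px(u,v): return np.round(P[v,u],4)
# rails: per-column, highest points -> rail lines; print z and x profile across several columns
for u in range(172,252,8):
    col=[(v,*np.round(P[v,u]*1000).astype(int)) for v in range(204,268,2)]
    print(u,[(c[0],c[1],c[2],c[3]) for c in col])
```

```text
172 [(204, np.int64(547), np.int64(254), np.int64(3)), (206, np.int64(543), np.int64(254), np.int64(-1)), (208, np.int64(519), np.int64(227), np.int64(129)), (210, np.int64(514), np.int64(226), np.int64(129)), (212, np.int64(511), np.int64(226), np.int64(126)), (214, np.int64(506), np.int64(226), np.int64(126)), (216, np.int64(502), np.int64(225), np.int64(127)), (218, np.int64(498), np.int64(225), np.int64(126)), (220, np.int64(493), np.int64(224), np.int64(128)), (222, np.int64(489), np.int64(224), np.int64(127)), (224, np.int64(485), np.int64(223), np.int64(130)), (226, np.int64(481), np.int64(223), np.int64(129)), (228, np.int64(477), np.int64(223), np.int64(126)), (230, np.int64(473), np.int64(222), np.int64(125)), (232, np.int64(469), np.int64(222), np.int64(126)), (234, np.int64(465), np.int64(221), np.int64(126)), (236, np.int64(462), np.int64(224), np.int64(112)), (238, np.int64(457), np.int64(221), np.int64(120)), (240, np.int64(452), np.int64(220), np.int64(123)), (242, np.int64(449), np.int64(222), np.int64(112)), (244, np.int64(445), np.int64(222), np.int64(109)), (246, 
[... 14468 characters left out ...]
(45)), (240, np.int64(470), np.int64(73), np.int64(43)), (242, np.int64(465), np.int64(72), np.int64(57)), (244, np.int64(462), np.int64(72), np.int64(39)), (246, np.int64(459), np.int64(73), np.int64(7)), (248, np.int64(454), np.int64(72), np.int64(9)), (250, np.int64(450), np.int64(72), np.int64(7)), (252, np.int64(446), np.int64(72), np.int64(0)), (254, np.int64(441), np.int64(71), np.int64(5)), (256, np.int64(436), np.int64(71), np.int64(8)), (258, np.int64(392), np.int64(50), np.int64(992)), (260, np.int64(427), np.int64(70), np.int64(7)), (262, np.int64(422), np.int64(70), np.int64(12)), (264, np.int64(418), np.int64(69), np.int64(10)), (266, np.int64(413), np.int64(69), np.int64(10))]
```

```bash
cat > fit.py <<'E'
from h import *
from scipy.optimize import least_squares
a=np.radians(25);C=np.array([[1,0,0],[0,np.cos(a),-np.sin(a)],[0,np.sin(a),np.cos(a)]])
boxes=[(C,[0,0,.07],[-.025,-.062,-.003],[.025,.109,0]),
 (C,[0,0,.07],[.025,-.062,-.003],[.029,.109,.010]),(C,[0,0,.07],[-.029,-.062,-.003],[-.025,.109,.010]),
 (np.eye(3),[0,0,0],[-.077,-.018,.084],[-.047,.018,.089])]
def sd(X):
    ds=[]
    for Rm,t,lo,hi in boxes:
        p=(X-t)@Rm;lo=np.array(lo);hi=np.array(hi)
        q=np.abs(p-(lo+hi)/2)-(hi-lo)/2
        ds.append(np.linalg.norm(np.maximum(q,0),axis=1)+np.minimum(q.max(1),0))
    return np.array(ds).min(0)
def tojig(X,p):
    c,s=np.cos(p[2]),np.sin(p[2]);M=np.array([[c,-s,0],[s,c,0],[0,0,1]])
    return (X-[p[0],p[1],p[3]])@M
def fit(X,p0):
    for k in range(4):
        J=tojig(X,p0); cap=np.hypot(J[:,0],J[:,1]-.07)<.034
        g=(np.abs(sd(J))<(.02,.012,.008,.006)[k])&~cap
        r=least_squares(lambda p:sd(tojig(X[g],p)),p0,loss='soft_l1',f_scale=.002);p0=r.x
    return p0,g.sum(),np.sqrt(np.mean(r.fun**2))
E
python3 - <<'E'
from fit import *
A=[]
for n in('top','scene'):
    P=np.load(n+'_P.npy').reshape(-1,3);P=P[(P[:,2]>.035)&(P[:,2]<.14)&(abs(P[:,0]-.47)<.075)&(abs(P[:,1]-.14)<.11)]
    print(n,fit(P,np.array([.488,.126,-.0,0])));A.append(P)
print(fit(np.vstack(A),np.array([.488,.126,0,0])))
E
```

```text
top (array([0.48787702, 0.12683948, 0.04984281, 0.0023348 ]), np.int64(1709), np.float64(0.0018080157514016656))
scene (array([4.89509200e-01, 1.20752219e-01, 4.18262264e-02, 4.02397441e-04]), np.int64(1538), np.float64(0.0018638341411491798))
(array([0.48887752, 0.12245618, 0.04413096, 0.00072918]), np.int64(3214), np.float64(0.0018890129627465297))
```

The fit puts the jig at x 0.489, y 0.1225 and yaw about 0.044. Plan: jaws along jig x, pressing finger at about -66 mm, stopping finger near 0. I'll move to hover now.

>>> {"fn": "servo_tool", "kwargs": {
  "steps": [
    [-37, -31, 3, 0, 0, 6],
    [-74, -61, 5, 0, 0, 13],
    [-111, -92, 8, 0, 0, 20],
    [-148, -122, 11, 0, 0, 26],
    [-185, -153, 14, 0, 0, 33],
    [-222, -184, 16, 0, 0, 39],
    [-259, -214, 19, 0, 0, 46],
    [-296, -245, 22, 0, 0, 52]
  ],
  "hand": 100
}}

```text
clock: 1.8
position: [0.3728, 0.2399, 0.2096]
ee_rot: [0.0, 0.555, 0.832, 0.001]
contact_force: [1.4, -0.2, 0.8]
width: 0.0524
```

```bash
cat > go.py <<'E'
from h import *
import sys
def delta(tgt,Rt):
    s=telemetry.get_state();R0=rot(s['ee_rot'])
    return np.round((R0.T@(np.array(tgt)-s['position']))*1000,1), np.round(np.degrees(R.from_matrix(R0.T@Rt).as_rotvec()),2)
def Rtool(yaw,roll=0):
    # tool y along jig x, tool x along jig y, z down; roll(deg) about tool x, 
    c,s=np.cos(yaw),np.sin(yaw)
    M=np.array([[-s,c,0],[c,s,0],[0,0,-1]]).T
    return M@R.from_rotvec([np.radians(roll),0,0]).as_matrix()
E
python3 - <<'E'
from go import *
s=telemetry.get_state();print(s['clock'],s['position'],s['width'],s['contact_force'])
print(delta([.4557,.123,.20],Rtool(.044)))
E
```

```text
1.8 [0.37276543 0.23989989 0.20956917] 0.05235715051330796 [ 1.35463337 -0.24667911  0.76299999]
(array([-139.8,   31.5,    9.6]), array([ 0.08, -0.03, 20.11]))
```

>>> {"fn": "servo_tool", "kwargs": {
  "steps": [
    [-40, 9, 3, 0, 0, 7],
    [-80, 18, 6, 0, 0, 14],
    [-115, 26, 8, 0, 0, 20],
    [-140, 31.5, 9.5, 0, 0, 20],
    [-140, 31.5, 9.5, 0, 0, 20]
  ]
}}

```text
clock: 2.3
position: [0.4574, 0.1222, 0.1997]
ee_rot: [0.001, 0.69, 0.723, 0.0]
contact_force: [-0.3, 0.2, -0.1]
width: 0.0517
```

Run:
```python
from fit import *
s=telemetry.get_state();pose=(s['position'],s['ee_rot']);print(s['clock'],s['position'],s['ee_rot'],s['width'],s['contact_force'])
im,d=cams.get_image('wrist');np.savez('w1.npz',im=im,d=d)
P=cloud('wrist',d,pose)
Q=P[d>0].reshape(-1,3);Q=Q[(Q[:,2]>.035)&(Q[:,2]<.14)&(abs(Q[:,0]-.47)<.075)&(abs(Q[:,1]-.14)<.11)]
for p0 in([.4888,.1225,.044,0],):
    p,n,r=fit(Q,np.array(p0));print(p,n,r)
for p,col in(([.4888,.1225,.044,0],(0,0,255)),(p,(0,255,0))):
    c,sn=np.cos(p[2]),np.sin(p[2]);M=np.array([[c,-sn,0],[sn,c,0],[0,0,1]])
    for Rm,t,lo,hi in boxes:
        k=np.array([[lo[0],lo[1],hi[2]],[hi[0],lo[1],hi[2]],[hi[0],hi[1],hi[2]],[lo[0],hi[1],hi[2]]])
        X=(k@Rm.T+t)@M.T+[p[0],p[1],p[3]]
        u=project('wrist',X,pose)
        im=cv2.polylines(im.copy(),[np.round(u).astype(int)],True,col[::-1],1)
cv2.imwrite('pics/w1.png',cv2.resize(im,(800,600))[:,:,::-1])
```

```text
2.3 [0.45735765 0.12223986 0.19965728] [7.84873610e-04 6.90477931e-01 7.23353033e-01 4.06110154e-05] 0.05167820086386601 [-0.26979248  0.20388738 -0.08486214]
[0.48782252 0.12617525 0.04321588 0.00254958] 11366 0.0018972001117446183
```

View pics/w1.png

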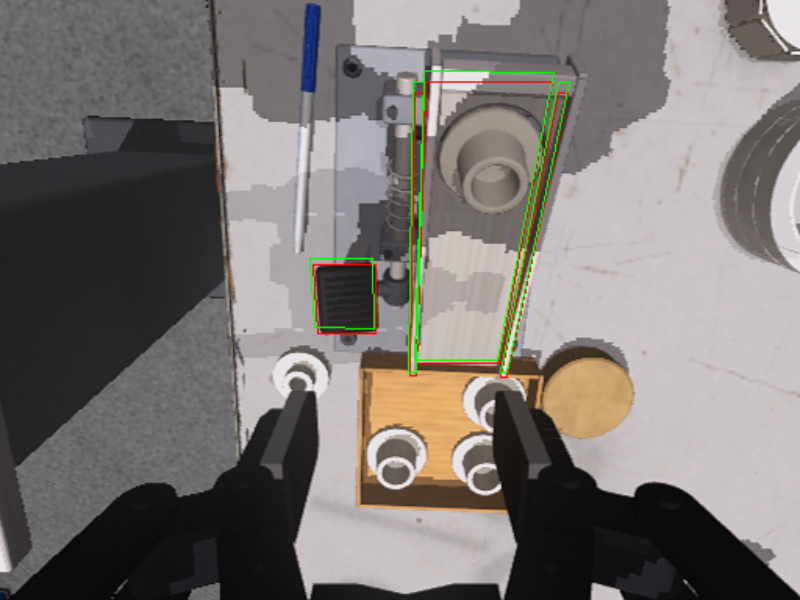

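The pad matches, but the overlaid rails diverge towards the top of the picture: the real left rail is at x≈433 against 418 drawn. So the yaw is off, probably because the shaft points spoil the fit. I'll refit using only the rail and deck points.

Run:
```python
from fit import *
z=np.load('w1.npz');im=z['im'];d=z['d'];s=telemetry.get_state();pose=(s['position'],s['ee_rot'])
W=cloud('wrist',d,pose)[d>0];T=np.load('top_P.npy').reshape(-1,3);S=np.load('scene_P.npy').reshape(-1,3)
for n,P in(('w',W),('t',T),('s',S)):
    x,y,zz=P[:,0]-.4888,P[:,1]-.1225,P[:,2]
    h=(zz-.07-y*np.tan(a))*np.cos(a)
    out=[]
    for yc in np.arange(-.045,.1,.02):
        m=(abs(y-yc)<.01)&(h>.005)&(h<.013)
        f=x[m&(x>.015)&(x<.045)];g=x[m&(x<-.02)&(x>-.032)]
        k=(abs(y-yc)<.01)&(abs(h)<.004)&(abs(x)<.03); hh=h[(abs(y-yc)<.01)&(abs(x)<.015)]
        out.append((round(yc,3),*(np.round(1000*np.array([np.median(f) if len(f) else 0,np.median(g) if len(g) else 0,np.percentile(x[k],2) if k.any() else 0,np.percentile(x[k],98) if k.any() else 0,np.median(hh)]),1))))
    print(n);[print(*o) for o in out]
    pd=P[(abs(zz-.089)<.006)&(x<-.035)&(x>-.09)&(abs(y)<.03)]; print('pad',pd.mean(0),np.percentile(pd,2,0),np.percentile(pd,98,0))
for p,col in(([.4885,.1225,.0,0.001],(0,0,255)),):
    c,sn=np.cos(p[2]),np.sin(p[2]);M=np.array([[c,-sn,0],[sn,c,0],[0,0,1]])
    for Rm,t,lo,hi in boxes:
        k=np.array([[lo[0],lo[1],hi[2]],[hi[0],lo[1],hi[2]],[hi[0],hi[1],hi[2]],[lo[0],hi[1],hi[2]]])
        u=project('wrist',(k@Rm.T+t)@M.T+[p[0],p[1],p[3]],pose)
        im=cv2.polylines(im.copy(),[np.round(u).astype(int)],True,col[::-1],1)
    th=np.linspace(0,6.28,40)
    for r,zc in((.0225,.003),(.014,.021)):
        X=np.stack([r*np.cos(th),.077+r*np.sin(th),0*th+zc],-1)
        u=project('wrist',(X@C.T+[0,0,.07])@M.T+[p[0],p[1],p[3]],pose)
        im=cv2.polylines(im.copy(),[np.round(u).astype(int)],True,col[::-1],1)
cv2.imwrite('pics/w1b.png',cv2.resize(im,(800,600))[:,:,::-1])
```

```text
w
-0.045 26.1 -27.0 -23.7 24.9 -0.2
-0.025 26.2 -27.1 -23.6 25.0 -0.1
-0.005 26.2 -27.4 -23.7 25.0 151.0
0.015 26.1 -27.6 -23.5 25.0 162.3
0.035 26.2 -27.7 -23.8 25.0 0.1
0.055 26.0 -27.1 -24.1 25.1 12.6
0.075 26.1 -27.2 -24.1 25.0 7.0
0.095 24.9 -26.7 -24.2 24.9 1.2
pad [0.43056425 0.12526259 0.08945747] [0.41256644 0.10460957 0.08355131] [0.45265222 0.1503029  0.09392947]
t
-0.045 28.3 -25.7 -21.9 25.8 -1.4
-0.025 28.2 -25.0 -21.9 26.3 -1.4
-0.005 28.3 -25.8 -26.4 26.2 -1.5
0.015 28.5 -26.1 -21.6 26.2 -1.0
0.035 28.6 -26.0 -21.8 26.6 -0.9
0.055 28.8 -25.5 -22.0 26.8 0.5
0.075 28.7 -25.5 -22.1 26.8 1.7
0.095 26.3 -25.8 -21.8 26.5 -0.2
pad [0.43068658 0.1240428  0.08874147] [0.41332242 0.10444857 0.0836874 ] [0.45234458 0.15023819 0.09335675]
s
-0.045 28.5 -25.0 -26.0 28.7 -1.3
-0.025 29.1 -24.9 -26.0 29.2 -0.1
-0.005 29.0 -25.3 -25.3 28.8 -0.6
0.015 29.5 -25.7 -25.0 29.6 -0.5
0.035 29.1 -24.4 -24.1 29.0 -0.3
0.055 29.1 -24.8 -25.8 29.0 4.6
0.075 29.8 -25.2 -25.7 28.9 -0.1
0.095 26.8 -25.0 -25.7 28.9 0.3
pad [0.4311807  0.11918638 0.08791433] [0.41445671 0.09896956 0.08362659] [0.4532749  0.14768459 0.09219533]
```

View pics/w1b.png

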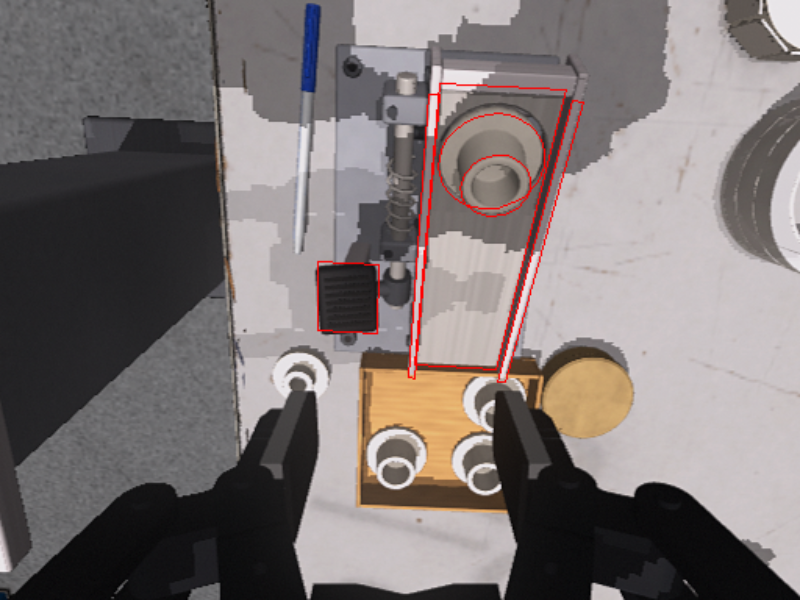

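With yaw 0 the overlay fits everything: pad (318–378, 262–332), rails and cap circles. Now I'll locate the fingertips in the tool frame and compute the descent.

Run:
```python
from go import *
z=np.load('w1.npz');d=z['d'];s=telemetry.get_state()
W=cloud('wrist',d,(np.zeros(3),np.array([1.,0,0,0])))  # tool frame
for n,lo,hi in(('L',270,330),('R',485,550)):
    m=np.zeros(d.shape,bool);m[int(380*.64):int(470*.64),int(lo*.64):int(hi*.64)]=1
    p=W[m&(d>0)&(d<.17)]
    t=p[p[:,2]>np.percentile(p[:,2],90)-.003]
    print(n,len(p),np.round(1000*np.percentile(p,[1,50,99],axis=0),1),'tip',np.round(1000*np.percentile(t,[2,98],axis=0),1))
jx,jy=.4885,.1225
print(delta([jx-.032,jy+.002,.125],Rtool(0,3)))
```

```text
L 1432 [[ -8.2 -37.5 -41.8]
 [ 11.  -28.1 -23. ]
 [ 12.1 -26.5  -5.6]] tip [[ -9.4 -37.8 -13.1]
 [ 11.7 -26.5  -4.7]]
R 1565 [[ -8.3  25.  -42. ]
 [ 10.9  27.1 -23.4]
 [ 12.2  37.2  -5.5]] tip [[ -9.4  25.1 -13.4]
 [ 11.9  37.1  -4.8]]
(array([ 0.8,  0.6, 74.7]), array([2.98, 0.06, 2.72]))
```

Tips sit 5 mm behind the TCP, centred at ±32 mm. I'll descend with a 2.5° roll so the stop finger is about 3 mm lower, down to just above the pad.

>>> {"fn": "servo_tool", "kwargs": {
  "steps": [
    [0, 0, 30, 1, 0, 1],
    [1, 1, 65, 2.5, 0, 2.7],
    [1, 1, 95, 2.5, 0, 2.7],
    [1, 1, 110, 2.5, 0, 2.7],
    [1, 1, 110, 2.5, 0, 2.7],
    [1, 1, 110, 2.5, 0, 2.7]
  ]
}}

```text
clock: 2.95
position: [0.456, 0.1266, 0.0902]
ee_rot: [-0.015, 0.705, 0.708, -0.016]
contact_force: [0.2, 0.4, -0.0]
width: 0.052
```

Run:
```python
from go import *
s=telemetry.get_state();print(s['clock'],s['position'],s['width'],s['contact_force'])
im,d=cams.get_image('wrist');cv2.imwrite('pics/w2.png',cv2.resize(im,(800,600))[:,:,::-1])
print(delta([.4885-.032,.1225+.002,.077],Rtool(0,2.5)))
```

```text
2.95 [0.45603394 0.12660614 0.09023617] 0.05203281374516464 [ 0.18829961  0.35655    -0.04051393]
(array([-2. ,  0.4, 13.8]), array([0.1 , 0.04, 0.24]))
```

View pics/w2.png

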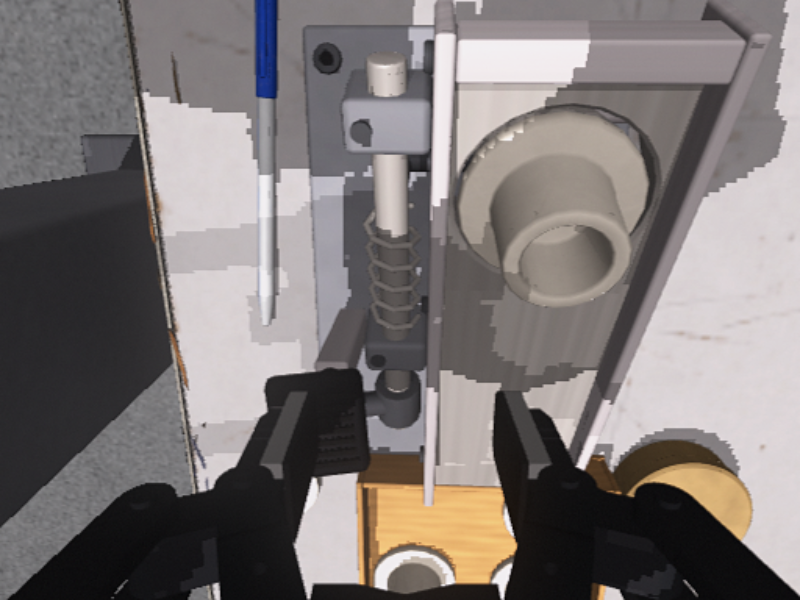

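The left finger tip (295,395) is over the black pad and the right tip (515,395) is inside the rails, downhill of the cap. Now pressing.

>>> {"fn": "servo_tool", "kwargs": {
  "steps": [
    [-2, 0.5, 3, 0, 0, 0],
    [-2, 0.5, 6, 0, 0, 0],
    [-2, 0.5, 8, 0, 0, 0],
    [-2, 0.5, 10, 0, 0, 0],
    [-2, 0.5, 11, 0, 0, 0],
    [-2, 0.5, 11, 0, 0, 0]
  ]
}}

```text
clock: 3.6
position: [0.4559, 0.1248, 0.0796]
ee_rot: [-0.016, 0.706, 0.708, -0.015]
contact_force: [-2.0, 3.4, 7.7]
width: 0.0523
```

Run:
```python
from go import *
s=telemetry.get_state();print(s['clock'],s['position'],s['width'],s['contact_force'])
im,d=cams.get_image('wrist');cv2.imwrite('pics/w3.png',cv2.resize(im,(800,600))[:,:,::-1])
```

```text
3.6 [0.45585573 0.12484222 0.07962342] 0.05226752749577425 [-2.0373359   3.38137692  7.73323484]
```

View pics/w3.png

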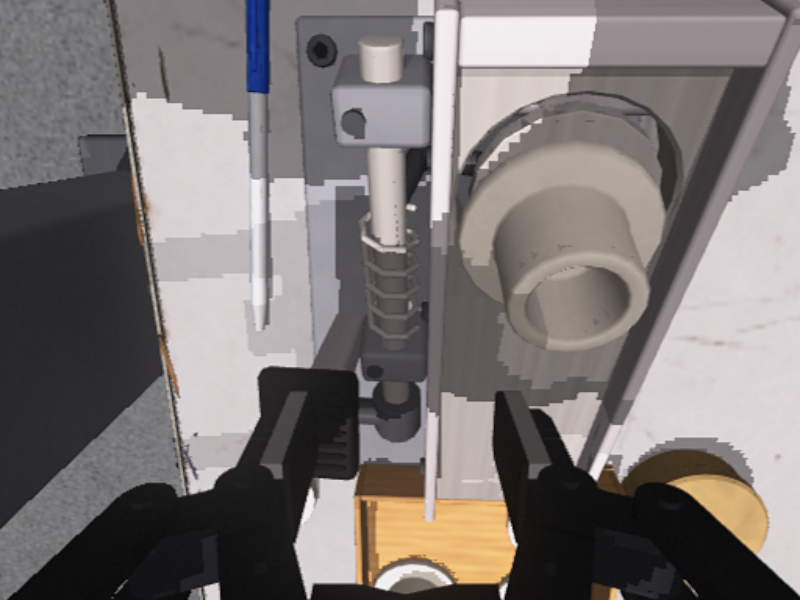

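The key is down and the cap is just leaving the nest, with its flange at about (565,230). I'll hold and press 0.5 mm more.

>>> {"fn": "servo_tool", "kwargs": {
  "steps": [
    [0, 0, 0.5, 0, 0, 0],
    [0, 0, 0.5, 0, 0, 0],
    [0, 0, 0.5, 0, 0, 0],
    [0, 0, 0.5, 0, 0, 0],
    [0, 0, 0.5, 0, 0, 0],
    [0, 0, 0.5, 0, 0, 0]
  ]
}}

```text
clock: 4.25
position: [0.4558, 0.1248, 0.0793]
ee_rot: [-0.016, 0.706, 0.708, -0.015]
contact_force: [-2.0, 3.6, 8.2]
width: 0.052
```

```bash
cat > look.py <<'E'
from go import *
import sys
s=telemetry.get_state();print(s['clock'],s['position'],s['width'],s['contact_force'])
im,d=cams.get_image('wrist');cv2.imwrite(f'pics/{sys.argv[1]}.png',cv2.resize(im,(800,600))[:,:,::-1])
E
python3 look.py w4
```

```text
4.25 [0.45581177 0.12481504 0.07926594] 0.052038635922546164 [-2.0074424  3.642311   8.2408853]
```

View pics/w4.png

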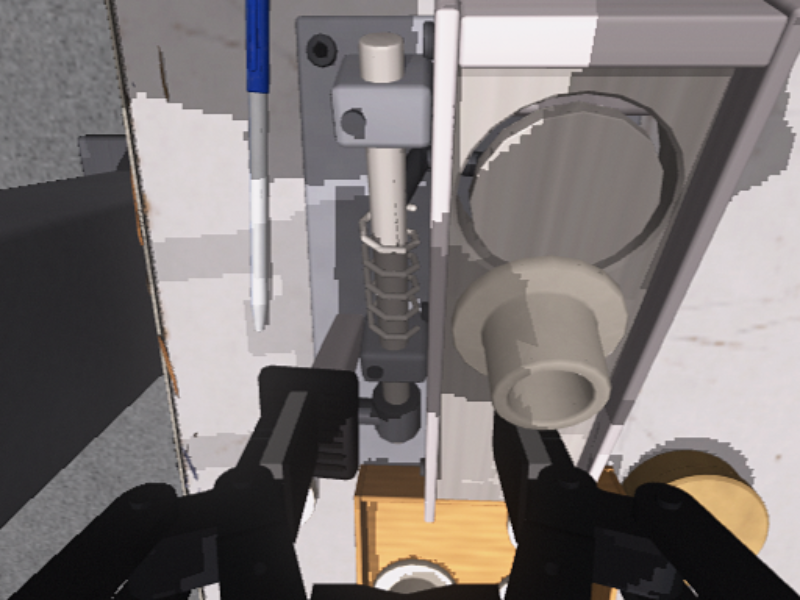

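The cap is stopped on the chute against the right finger: flange centre about (540,325), spigot top (552,395), nest empty at (570,180). I'll check its position, flatness and stillness.

>>> {"fn": "servo_tool", "kwargs": {
  "steps": [
    [0, 0, 0, 0, 0, 0],
    [0, 0, 0, 0, 0, 0],
    [0, 0, 0, 0, 0, 0],
    [0, 0, 0, 0, 0, 0],
    [0, 0, 0, 0, 0, 0]
  ]
}}

```text
clock: 4.8
position: [0.4558, 0.1248, 0.0792]
ee_rot: [-0.016, 0.706, 0.708, -0.015]
contact_force: [-2.6, 3.5, 8.6]
width: 0.052
```

Run:
```python
from fit import *
from scipy.optimize import minimize
s=telemetry.get_state();pose=(s['position'],s['ee_rot']);print(s['clock'],s['position'],s['contact_force'])
im,d=cams.get_image('wrist')
o=spotter.outline_of('cap','wrist');print([(round(k['conf'],2),k['rect']) for k in o])
old=cv2.imread('pics/w4.png');new=cv2.resize(im,(800,600))[:,:,::-1]
print('diff',np.abs(old.astype(int)-new).mean((0,1)), np.abs(old[250:440,440:640].astype(int)-new[250:440,440:640]).mean())
W=cloud('wrist',d,pose);J=((W-[.4885,.1225,.001])-[0,0,.07])@C
Q=J[o[0]['region']&(d>0)];
top=Q[(Q[:,2]>.022)&(Q[:,2]<.03)];fl=Q[(Q[:,2]>.005)&(Q[:,2]<.011)]
print('spigot top',np.round(top.mean(0)*1000,1),np.round(np.percentile(top,[2,98],0)*1000,1));print('flange',np.round(np.percentile(fl,[2,50,98],0)*1000,1))
A=np.c_[fl[:,:2],np.ones(len(fl))];print('tilt',np.linalg.lstsq(A,fl[:,2],rcond=None)[0])
th=np.linspace(0,6.28,40);yc=top[:,1].min()/2+top[:,1].max()/2;xc=top[:,0].mean()
for yc,col in((fl[:,1].max()-.0225,(255,0,0)),(np.percentile(top[:,1],[2,98]).mean(),(0,255,0))):
  print('yc',yc)
  for r,zc in((.0225,.008),(.014,.026)):
    X=np.stack([xc+r*np.cos(th),yc+r*np.sin(th),0*th+zc],-1)
    u=project('wrist',X@C.T+[.4885,.1225,.071],pose)
    im=cv2.polylines(im.copy(),[np.round(u).astype(int)],True,col,1)
cv2.imwrite('pics/w5.png',cv2.resize(im,(800,600))[:,:,::-1])
```

```text
4.8 [0.45578576 0.12481946 0.07924434] [-2.6456113   3.51015185  8.59341203]
[(0.74, [288.3, 163.7, 115.7, 114.5])]
diff [0.621875   0.6240875  0.61197917] 0.5965087719298245
spigot top [ 0.9 42.4 24.7] [[-11.7  28.7  22.2]
 [ 13.2  53.7  26.3]]
flange [[-18.4  30.2   5. ]
 [ -1.5  52.3   5.6]
 [ 20.8  61.2  10.8]]
tilt [-0.00813248  0.00613699  0.00630051]
yc 0.0402880463252489
yc 0.04117306351302459
```

View pics/w5.png

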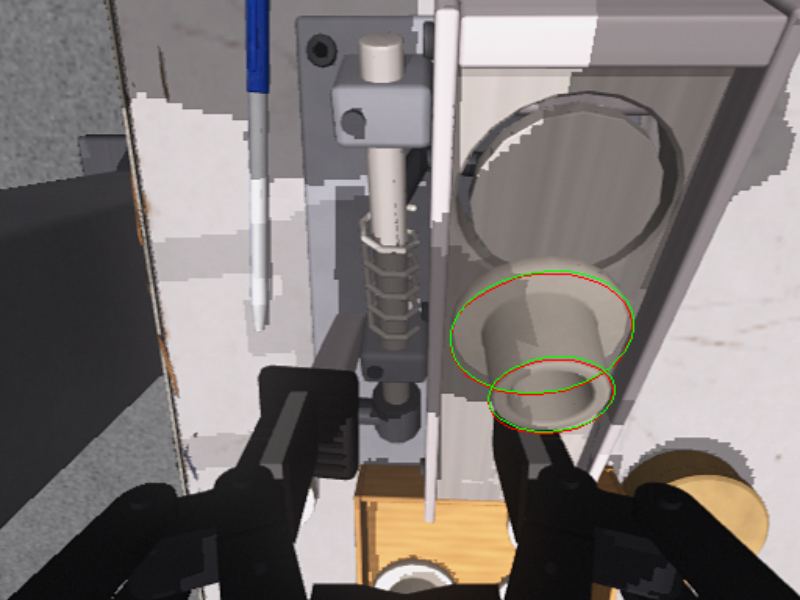

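```bash
python3 -c "
from rig import sign_off; print(sign_off())"
```

```text
the job is handed in; nothing more can be done
None
```

The cap popped out of its nest and is stopped on the chute, leaning on the second finger. I handed the job in just under 5 s into the 32 s. The arm is still holding its last pose and push, with one fingertip on the key.

**What I did:** I located the jig at x 0.4885, y 0.1225, yaw 0. I opened the fingers to about 52 mm across the key and chute, with a 2.5° roll so the stop finger sat lower. One fingertip pressed the key pad while the other stood between the rails to catch the cap.

**Last checks:**
- **Position:** the cap's centre is about 41 mm up the chute, some 36 mm downhill of the nest's centre and well short of the chute's lower end.
- **Flatness:** the fitted tilt was about 0.01 rad.
- **Stillness:** two pictures about 0.6 s apart were the same apart from noise.
- **Push:** the tool read about 8.6 N upward, which fits the key being held down.
- **Other things:** I did not re-measure them after the move. The arm's route stayed well above them, and those showing in the last picture looked unmoved.

**What disagreed or could not be measured:**
- The first automatic fit gave a yaw of 0.044 rad, which did not match the rails in the wrist picture. I corrected it to 0 before pressing.
- The sideways force of about 4 N was there before the cap arrived, so I put it down to the key press.
- I could not measure the finger's force on the cap or the key's angle directly. The cap's rest position against the finger, and the fact that it popped out, are the evidence for both.

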